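# Ratchet the clamp nut tight

### The job

The ratchet wrench with the red handle is already seated on the clamp nut of the blue fixture. Take its handle and swing it back and forth between the two stop pins, so that each clockwise stroke (seen from above) draws the nut up and each return stroke slips freely, until the nut is fully tight: the yellow stripe on its collar then meets the yellow post. Then let go of the wrench; leave the plain steel spanner on the bench alone.

Things in the scene. Friction and masses are not known exactly. Their poses are not given: they have to be found in the camera images.
- fixture: Blue base plate (235 x 150 x 16 mm), fixed; a hub held under a steel strap. Origin: at bench height on the upright stud (top at 106 mm) about which nut and wrench turn; z up. Two stop pins, 12 mm thick, 96 mm high, stand 78 mm from the stud, either side of the wrench's shank. A yellow post stands 64 mm from the stud along the fixture's -y, its top at 76 mm.
- wrench (a joint): Swing of the ratchet wrench about the stud, rad, clockwise from above positive; at 0 its handle points along the fixture's -x. Pins stop it at -0.55 and 0.55. Red sleeve 102 to 212 mm from the stud, 22 wide, 18 high, middle 85 mm above the bench; grip it about 155 mm out. Clockwise it takes the nut along after 0 to 0.2 rad of idle travel (about 3 N); back it slips. Stays where left.
- nut (a joint): Turn of the nut and its dark round collar (radius 46 mm, under the wrench head, top 73 mm above the bench), rad, clockwise from above positive. 0: fully tight against a stop (the wrench then slips over, doing no harm), yellow stripe on the collar at the yellow post. Starts at -1.65 to -1.35, more than one stroke of the wrench can turn it.
- spanner: Plain steel combination spanner, 231 x 43 x 9 mm, lying loose on the bench to the left: not needed. Origin at the centre of its underside, its length along y.

How it is judged:
By the outcome, as a careful person would: the job done as asked, in the order asked, and still so for the second after the job is handed in, with the robot touching nothing.
It also fails if it takes over 45 s, if anything falls off the work surface, if the arm or the gripper's body presses on something with over 40 N, if the wrist force passes 120 N, or if a joint passes its speed limit or range.

### The arm

A 6-joint arm with a two-finger parallel gripper is mounted at the origin on a cart in front of the work surface, level with it; the furniture and walls round the work are solid. World frame = base frame: x ahead of the robot, y to its left, z up, the work surface at z = 0. Lengths are in m, angles in rad, forces in N, time in s.
With the tool pointing down it reaches from about 0.325 to 0.9 m from the base axis. Payload 6.1 kg.
Tool frame: the origin (TCP) lies midway between the tips of the shut fingers; the grasp point (between the pads) lies 19 mm behind it; z points along the fingers, y is the direction in which the jaws open and shut (so a half turn about z gives the same grasp; the last joint's range is limited). The gripper opens to 85 mm and grips with 20 to 120 N. Pads are 22 mm wide; open, the fingers measure 114 mm over their backs; the gripper's body (76 mm by 85 mm) begins 54 mm behind the grasp point. The pads swing forward as they close: fully open they stand 13 mm farther back than shut.
Start: joints at [1.143, 0.22, 1.526, -0, 1.395, -0.126], TCP at [0.186, 0.597, 0.231] pointing down, gripper open.
Joint ranges: [-2.98, 2.98], [-0.91, 2.08], [0.09, 2.57], [-1.24, 4.39], [0.2, 2.65], [-2.68, 2.68]. Speed limits (rad/s): [2.57, 2.57, 3.01, 3.14, 3.14, 3.14].

### API

Orientations are given as [roll, pitch, yaw] about the fixed x, y, z axes, in that order (R = Rz(yaw) Ry(pitch) Rx(roll)).
In Python, from rig import goto, movel, goto_joints, open_gripper, clamp, dwell, inverse_kinematics, get_state, snapshot, camera_info, Unreachable, job_done, outline_of, pinpoint gives the robot as it stands. Calls block until the motion is done:
- goto(position, orientation): joint-space move of the TCP to a pose.
- movel(position, rate=0.15, frame=None, f_stop=None): straight line of the TCP; frame=None keeps the orientation; rate is the mean speed in m/s. With f_stop (N) it stops when the force on the tool has changed by that much, and returns True; else False.
- goto_joints(angles): joint-space move.
- open_gripper() and clamp(f_grip=None): open the fingers fully, or close them until they stop; f_grip is the grip in N (None keeps the last).
- dwell(seconds).
- inverse_kinematics(position, orientation): joint angles nearest the present ones, or None.
- get_state(): the state.
- snapshot(name): name is "scene" or "top" or "wrist"; returns (picture, depth): 400x640x3 uint8, red, green, blue; 400x640 float32, m along the optical axis (not along the pixel's ray), 0 where there is no reading.
- camera_info(name): a dict with "camera_matrix" (3x3 intrinsics, pixels), "dist" ([k1, k2, p1, p2, k3] as OpenCV has them; the pictures are not rectified), "R" (3x3) and "t" (3): a world point X has camera coordinates R X + t. Camera axes: x right, y down, z forward; pixel columns grow to the right and rows downward; lengths in m; the calibration is good to about 2 mm. A picture is of the moment at which its call begins: read the wrist's pose just before it. camera_info takes no time and is no camera call; for the wrist camera it gives the pose at the moment of the call.
A pose or a line that the arm cannot do raises Unreachable and nothing moves.
- job_done(): hands the job in, once; it reports no verdict.
Trained networks look in the newest picture that a camera, given by its name, has taken for a name from the list of things; names that differ only in an ending like _2 or _b are one class to them, and where a whole thing is asked for, a point or a joint stands for the part that bears it (a point fixed in the world has none). Each returns a list of dicts, best first, with "conf" (0 to 1); they miss things now and then, are a little off and sometimes report something else, mostly with a low value. They report only what shows in the picture. A call takes as long as a camera call.
- outline_of(camera, target): "pixels" (400x640 bool, what is visible of it) and "location" ([row, column] in pixels, amid what is visible of it).
- pinpoint(camera, target): "location" ([row, column] in pixels: a listed point, or the origin of a listed thing).
The state is a dict: "t": time; "joints": joint angles; "joint_vel": joint speeds; "joint_torque": joint torques, N m; "eef_pos": TCP position; "eef_rot": TCP orientation; "wrist_force": force on the tool from outside, world axes, zero at the start; "torque": the same for the moment, N m; "opening": finger opening in m.
Only numpy, scipy, OpenCV 4.12 (cv2) and the standard library are available. Lean on these libraries where they do the work, as an engineer would, in place of code of your own. Each camera call takes 0.05 s, during which the arm holds its last target.

## Working session

There is one attempt and no reset: what is moved stays moved. The work goes in short steps, each a Python script; the robot and the scene stay as the last script left them, time stands still between calls to the robot, and variables do not carry over. Pictures are saved under pics/ and viewed, and the job is handed in when it is done.

```bash
ls; mkdir -p pics; python3 - <<'E'
from rig import *
import cv2,numpy as np
for n in ("scene","top","wrist"):
    p,d=snapshot(n); cv2.imwrite(f"pics/a_{n}.png",p[:,:,::-1])
    np.save(f"pics/a_{n}_d.npy",d)
    c=camera_info(n); print(n,c)
    for t in ("fixture","wrench","nut"):
        try:
            print(t,[(r['conf'],r['location']) for r in pinpoint(n,t)][:3],[(r['conf'],r['location'],r['pixels'].sum()) for r in outline_of(n,t)][:3])
        except Exception as e: print(t,e)
print(get_state())
E
```

```text
pics
scene {'camera_matrix': array([[409.87414499,   0.        , 319.57543329],
       [  0.        , 409.87414499, 196.00235699],
       [  0.        ,   0.        ,   1.        ]]), 'dist': array([0.00882543, 0.        , 0.        , 0.        , 0.        ]), 'R': array([[ 0.82903828,  0.55914398,  0.00731739],
       [ 0.35718785, -0.51944066, -0.77627202],
       [-0.43024688,  0.64617289, -0.63035563]]), 't': array([-0.52126984, -0.09316044,  1.03876367])}
fixture [(0.89, [259.1, 320.1])] [(0.85, [256.3, 320.9], np.int64(9666))]
wrench it knows: fixture, spanner
nut it knows: fixture, spanner
top {'camera_matrix': array([[453.83278318,   0.        , 321.34042292],
       [  0.        , 453.83278318, 200.897239  ],
       [  0.        ,   0.        ,   1.        ]]), 'dist': array([-0.09710753,  0.        ,  0.        ,  0.        ,  0.        ]), 'R': array([[ 0.01133836, -0.99987488, -0.01103011],
       [-0.99619899, -0.01034255, -0.08649051],
       [ 0.08636561,  0.01196884, -0.99619161]]), 't': array([0.12571496, 0.55642658, 0.85257796])}
fixture [(0.96, [165.9, 384.2])] [(0
[... 642 characters left out ...]
 spanner
nut it knows: fixture, spanner
{'t': 0.45, 'joints': array([ 1.14288616e+00,  2.20477939e-01,  1.52655385e+00, -6.53381351e-06,
        1.39468227e+00, -1.26108573e-01]), 'joint_vel': array([ 0.00016498, -0.00332482,  0.00056074,  0.00057615,  0.00288751,
        0.00114323]), 'joint_torque': array([-7.69564085e-04, -4.96223652e+01, -3.89200974e+01, -2.74527792e-04,
        3.17547856e-03, -2.17278330e-05]), 'eef_pos': array([0.18577228, 0.5967173 , 0.23122278]), 'eef_rot': array([-3.14147141e+00, -8.88747913e-06,  2.83979220e+00]), 'wrist_force': array([ 0.9207253 , -0.43745095,  0.11299949]), 'torque': array([-0.00178661, -0.00651822, -0.01595612]), 'opening': 0.08540366392346933}
```

View pics/a_top.png

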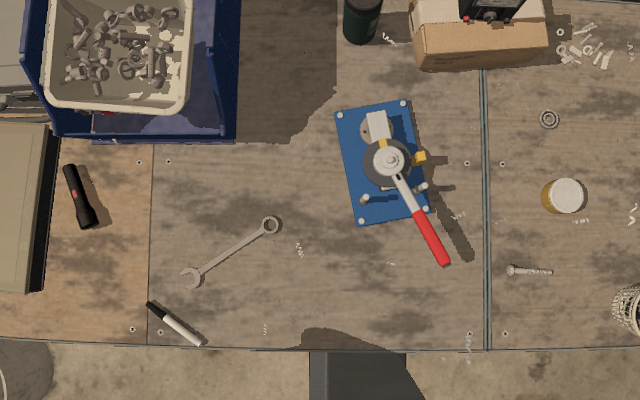

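View pics/a_scene.png

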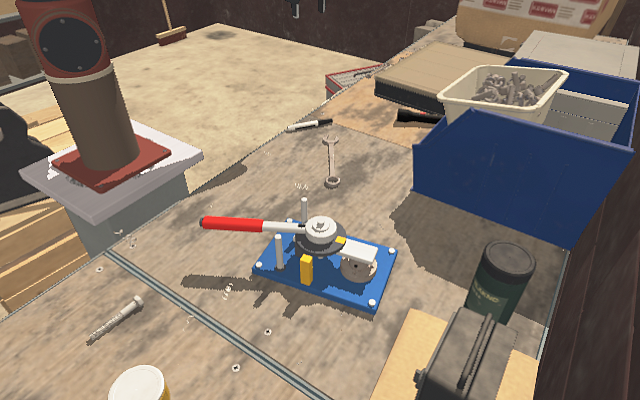

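```bash
cat > h.py <<'E'
import numpy as np,cv2
from rig import *
def ray_at(name,rc,z,c=None):
    c=c or camera_info(name)
    rc=np.atleast_2d(rc).astype(float)
    u=cv2.undistortPoints(rc[:,None,::-1].copy(),c['camera_matrix'],c['dist'])[:,0]
    R,t=np.array(c['R']),np.array(c['t']); o=-R.T@t
    d=np.c_[u,np.ones(len(u))]@R
    return o+d*((z-o[2])/d[:,2])[:,None]
def proj(name,X,c=None):
    c=c or camera_info(name)
    return cv2.projectPoints(np.atleast_2d(X).astype(float),cv2.Rodrigues(np.array(c['R']))[0],np.array(c['t']),c['camera_matrix'],c['dist'])[0][:,0,::-1]
E
python3 - <<'E'
from h import *
p=cv2.imread("pics/a_top.png")
b,g,r=[p[:,:,i].astype(int) for i in range(3)]
roi=np.zeros(b.shape,bool); roi[95:275,325:460]=1
red=roi&(r>120)&(g<70)&(b<80)
yel=roi&(r>150)&(g>110)&(b<80)
n,l,s,c=cv2.connectedComponentsWithStats(yel.astype(np.uint8))
print("yel",s,c)
rc=np.argwhere(red); X=ray_at("top",rc,0.094)[:,:2]; m=X.mean(0); w,V=np.linalg.eigh(np.cov((X-m).T)); a=V[:,1]
pr=(X-m)@a; print("red",len(rc),m,a,np.degrees(np.arctan2(a[1],a[0])),pr.min(),pr.max(),((X-m)@V[:,0]).min(),((X-m)@V[:,0]).max())
print("fixture origin", ray_at("top",[165.9,384.2],0), ray_at("scene",[259.1,320.1],0))
d=np.load("pics/a_top_d.npy"); 
cv2.imwrite("pics/z.png",cv2.resize(p[90:280,320:480],None,fx=3.1,fy=3.1,interpolation=cv2.INTER_CUBIC))
s=cv2.imread("pics/a_scene.png"); cv2.imwrite("pics/zs.png",cv2.resize(s[180:330,190:410],None,fx=3.6,fy=3.6,interpolation=cv2.INTER_CUBIC))
E
```

```text
yel [[     0      0    640    400 255916]
 [   379    139      9      8     38]
 [   420    151      5      5     10]
 [   415    152     11     10     33]
 [   425    155      1      3      3]] [[319.47271761 199.51622407]
 [382.18421053 142.39473684]
 [422.5        152.3       ]
 [418.09090909 157.6969697 ]
 [425.         156.        ]]
red 739 [ 0.48579285 -0.06448048] [-0.87318599 -0.48738714] -150.83100975251676 -0.05328466242832129 0.053802847310892125 -0.01145201814023501 0.011226056292562576
fixture origin [[0.62885835 0.00691405 0.        ]] [[0.61975799 0.0151432  0.        ]]
```

View pics/z.png

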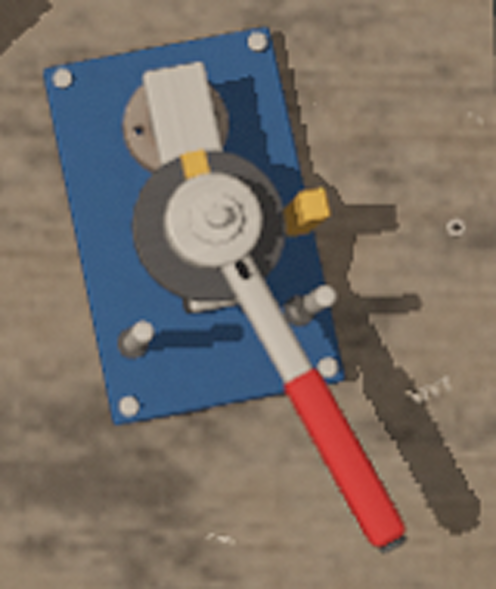

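View pics/zs.png

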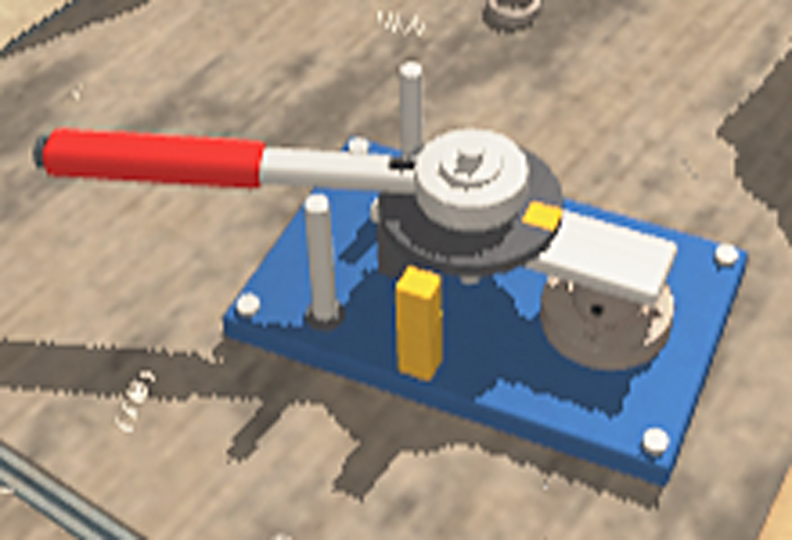

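```bash
python3 - <<'E'
from h import *
z=lambda u,v:[90+v/3.1-.5,320+u/3.1-.5]
s=ray_at("top",z(222,215),.106)[0,:2]; A=ray_at("top",z(142,330),.096)[0,:2];B=ray_at("top",z(322,295),.096)[0,:2]
m=np.array([.48579,-.06448]); print(s,A,B,np.linalg.norm(A-s),np.linalg.norm(B-s),np.linalg.norm(m-s))
mid=(A+B)/2-s; ang=lambda v:np.degrees(np.arctan2(v[1],v[0])); print("neg x dir",ang(mid),ang(A-s),ang(B-s),"handle",ang(m-s))
print("post",ang(ray_at("top",z(312,207),.076)[0,:2]-s),"stripe",ang(ray_at("top",z(195,163),.073)[0,:2]-s))
zs=lambda u,v:[180+v/3.6-.5,190+u/3.6-.5]
print("scene stud",ray_at("scene",zs(470,160),.106), "pins",ray_at("scene",zs(411,68),.096),ray_at("scene",zs(316,203),.096))
from scipy.spatial.transform import Rotation
E
```

```text
[0.62398161 0.0080914 ] [0.55848905 0.05285816] [ 0.57985195 -0.05099957] 0.07933056591380556 0.073750720226892 0.15608820788219965
neg x dir -172.55540765604746 145.6458465409771 -126.75269988796865 handle -152.29376520380168
post -79.27677740472882 stripe 16.83066322709734
scene stud [[0.62771865 0.00163604 0.106     ]] pins [[0.55700773 0.05155424 0.096     ]] [[ 0.57859893 -0.05490795  0.096     ]]
```

```bash
cat >> h.py <<'E'
S=np.array([.6238,.0105]); N0=np.radians(-168.6); RG=.155; ZG=.066
def pose(th,z=ZG,S=S,r=RG):
    a=N0-th
    return [S[0]+r*np.cos(a),S[1]+r*np.sin(a),z],[np.pi,0,a+np.pi]
E
python3 - <<'E'
from h import *
print(ray_at("top",[[140,235],[130,55]],.2))
st=get_state()
for th in (-.31,-.55,.55):
    print(pose(th),inverse_kinematics(*pose(th)))
goto([.17,.44,.24],list(st['eef_rot']))
p,o=pose(-.31,.2); goto(p,o)
st=get_state(); print(st['t'],st['eef_pos'],st['joints'])
im,d=snapshot("wrist"); cv2.imwrite("pics/w1.png",im[:,:,::-1]); np.save("pics/w1.npy",d)
c=camera_info("wrist"); import pickle; pickle.dump(c,open("pics/w1.pkl","wb"))
for f,t in ((102,'in'),(212,'out')):
    a=N0+.31; print(t,proj("wrist",[S[0]+f/1e3*np.cos(a),S[1]+f/1e3*np.sin(a),.094]))
print("stud",proj("wrist",[*S,.106]))
E
```

```text
[[0.6347447  0.26679598 0.2       ]
 [0.65216778 0.56840275 0.2       ]]
([np.float64(0.4884465493911069), np.float64(-0.06502776581010404), 0.066], [3.141592653589793, 0, np.float64(0.5089675347273537)]) [-2.92548740e-01  9.61596982e-02  2.00196428e+00 -4.44089210e-16
  1.04346868e+00  7.69280052e-01]
([np.float64(0.5102792016975588), np.float64(-0.09503685779279414), 0.066], [3.141592653589793, 0, np.float64(0.7489675347273534)]) [-3.36149296e-01  1.55961799e-01  1.93525587e+00 -4.44089210e-16
  1.05037499e+00  4.85679496e-01]
([np.float64(0.4782521817661822), np.float64(0.06379946160493113), 0.066], [3.141592653589793, 0, np.float64(-0.3510324652726462)]) [-3.10162767e-02  7.22459028e-02  2.02773151e+00 -4.44089210e-16
  1.04161524e+00  1.89081252e+00]
3.2667 [ 0.48857597 -0.06421445  0.20003595] [-2.91076138e-01 -7.48289654e-02  1.89821114e+00  3.08745793e-04
  1.31821741e+00  7.69029758e-01]
in [[129.15088302 318.2193515 ]]
out [[272.54478643 317.72698002]]
stud [[-45.99614955 318.87259864]]
```

View pics/w1.png

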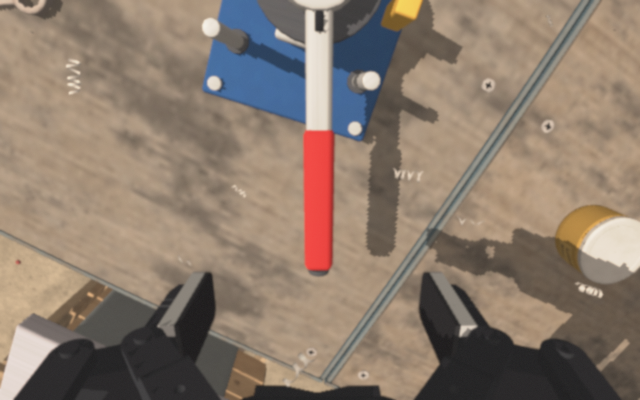

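The red sleeve runs from (row 131, col 318) to (row 270, col 318), matching the prediction to about 2 px. The pins are at (81, 371) and (28, 210). I'll grip it now.

```bash
python3 - <<'E'
from h import *
P=ray_at("wrist",[[81,371],[28,210]],.096)[:,:2]; m=P.mean(0); d=P[1]-P[0]; h=np.linalg.norm(d)/2; n=np.array([d[1],-d[0]])/np.linalg.norm(d)
print(P,"stud",m+n*np.sqrt(.078**2-h*h),"ang",np.degrees(np.arctan2(-n[1],-n[0])),"half angle",np.arcsin(h/.078))
p,o=pose(-.31); print(movel(p,rate=.15,f_stop=15))
s=get_state(); print(s['t'],s['eef_pos'],s['wrist_force'])
clamp(40)
s=get_state(); print(s['t'],s['eef_pos'],s['wrist_force'],s['torque'],s['opening'])
E
```

```text
[[ 0.57902421 -0.05380957]
 [ 0.55704602  0.05172817]] stud [0.62323079 0.01045378] ang -168.2363093470478 half angle 0.7629241236540896
False
4.3583 [ 0.48925584 -0.06519566  0.0669017 ] [ 0.66809034  0.17770627 -0.02166638]
4.9583 [ 0.48865243 -0.06521218  0.06637161] [-1.34335509 -0.76938963  3.89632801] [-0.09684962  0.15166258  0.03369741] 0.021073691767602067
```

```bash
cat >> h.py <<'E'
def swing(a,b,step=.17,rate=.12,fs=70):
    n=max(1,int(np.ceil(abs(b-a)/step)))
    for th in np.linspace(a,b,n+1)[1:]:
        p,o=pose(th); hit=movel(p,rate=rate,frame=o,f_stop=fs)
        s=get_state(); e=s['eef_pos'][:2]-S; ang=np.arctan2(e[1],e[0]); act=(N0-ang+np.pi)%(2*np.pi)-np.pi
        f=s['wrist_force']; r=e/np.linalg.norm(e); t=np.array([r[1],-r[0]])
        print("%.2f th %.3f act %.3f r %.4f z %.4f Frad %.1f Ftan(cw) %.1f Fz %.1f open %.4f %s"%(s['t'],th,act,np.linalg.norm(e),s['eef_pos'][2],f[:2]@r,f[:2]@t,f[2],s['opening'],hit))
        if hit: return False
    return True
E
python3 - <<'E'
from h import *
swing(-.31,.48)
im,d=snapshot("top"); cv2.imwrite("pics/t2.png",cv2.resize(im[90:280,300:480,::-1],None,fx=3.1,fy=3.1,interpolation=cv2.INTER_CUBIC))
im,d=snapshot("scene"); cv2.imwrite("pics/s2.png",cv2.resize(im[150:330,190:410,::-1],None,fx=3.2,fy=3.2,interpolation=cv2.INTER_CUBIC))
E
```

```text
5.31 th -0.152 act -0.153 r 0.1548 z 0.0664 Frad 1.8 Ftan(cw) -1.9 Fz 3.2 open 0.0217 False
5.66 th 0.006 act 0.004 r 0.1547 z 0.0664 Frad 2.4 Ftan(cw) -2.3 Fz 5.4 open 0.0213 False
6.01 th 0.164 act 0.162 r 0.1546 z 0.0664 Frad 1.6 Ftan(cw) -1.4 Fz 6.4 open 0.0217 False
6.36 th 0.322 act 0.319 r 0.1546 z 0.0663 Frad 2.5 Ftan(cw) -3.2 Fz 7.0 open 0.0215 False
6.71 th 0.480 act 0.476 r 0.1545 z 0.0663 Frad 1.3 Ftan(cw) -3.1 Fz 7.5 open 0.0215 False
```

View pics/t2.png

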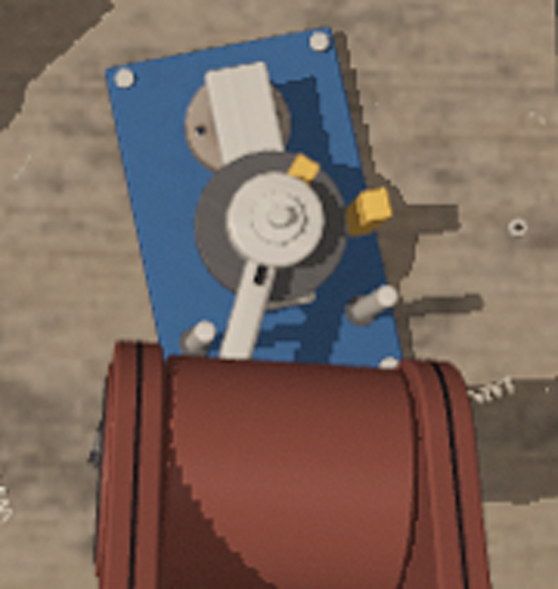

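View pics/s2.png

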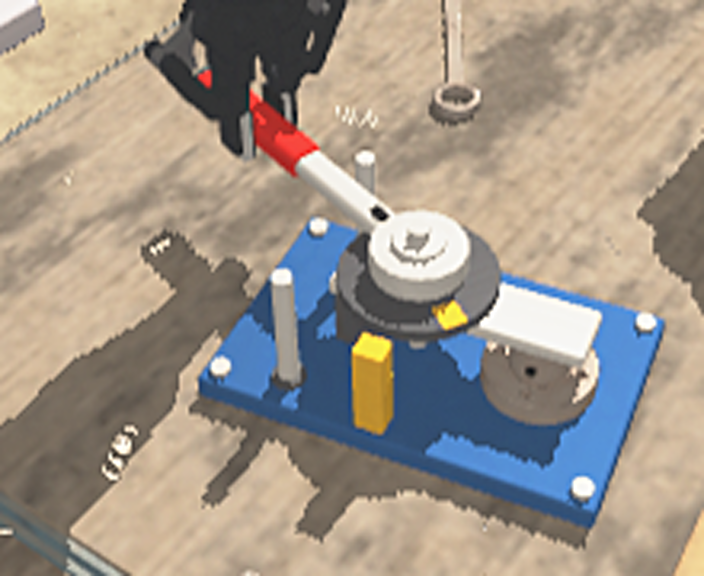

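The stripe has moved from straight up to about 1 o'clock, at (305, 167) in the crop with the stud at (283, 215). The nut is turning, so I'll keep stroking.

```bash
python3 - <<'E'
from h import *
ok=swing(.476,-.48) and swing(-.48,.49)
im,d=snapshot("top"); cv2.imwrite("pics/t3.png",cv2.resize(im[90:280,300:480,::-1],None,fx=3.1,fy=3.1,interpolation=cv2.INTER_CUBIC))
E
```

```text
7.17 th 0.317 act 0.309 r 0.1546 z 0.0663 Frad 1.7 Ftan(cw) 0.3 Fz 6.2 open 0.0214 False
7.53 th 0.157 act 0.150 r 0.1547 z 0.0663 Frad 1.4 Ftan(cw) -0.1 Fz 6.3 open 0.0214 False
7.88 th -0.002 act -0.007 r 0.1547 z 0.0664 Frad 0.3 Ftan(cw) 0.3 Fz 6.5 open 0.0214 False
8.24 th -0.161 act -0.165 r 0.1548 z 0.0663 Frad 1.2 Ftan(cw) -0.5 Fz 6.0 open 0.0216 False
8.60 th -0.321 act -0.323 r 0.1549 z 0.0664 Frad 1.4 Ftan(cw) -1.4 Fz 6.3 open 0.0216 False
8.96 th -0.480 act -0.479 r 0.1549 z 0.0664 Frad 2.0 Ftan(cw) -0.4 Fz 7.9 open 0.0213 False
9.32 th -0.318 act -0.314 r 0.1549 z 0.0664 Frad 1.3 Ftan(cw) -1.6 Fz 5.3 open 0.0210 False
9.68 th -0.157 act -0.153 r 0.1548 z 0.0663 Frad 0.5 Ftan(cw) -1.8 Fz 5.9 open 0.0215 False
10.03 th 0.005 act 0.008 r 0.1548 z 0.0664 Frad 0.3 Ftan(cw) -2.0 Fz 5.4 open 0.0213 False
10.39 th 0.167 act 0.167 r 0.1547 z 0.0664 Frad -1.6 Ftan(cw) -3.2 Fz 6.3 open 0.0212 False
10.75 th 0.328 act 0.326 r 0.1546 z 0.0663 Frad -1.1 Ftan(cw) -2.4 Fz 7.1 open 0.0212 False
11.11 th 0.490 act 0.486 r 0.1545 z 0.0663 Frad -1.8 Ftan(cw) -2.8 Fz 7.8 open 0.0211 False
```

View pics/t3.png

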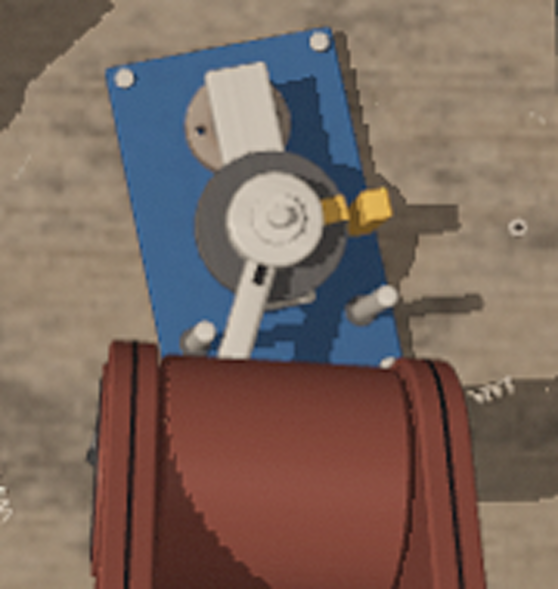

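The stripe now sits next to the post. Another full stroke will show whether the nut is against its stop.

```bash
cat > meas.py <<'E'
from h import *
def stripe(tag):
    im,d=snapshot("top"); b=im.astype(int); y=(b[:,:,0]>130)&(b[:,:,1]>95)&(b[:,:,2]<90)
    rc=np.argwhere(y); rc=rc[(rc[:,0]>90)&(rc[:,0]<230)&(rc[:,1]>330)&(rc[:,1]<460)]
    X=ray_at("top",rc,.073)[:,:2]-S; r=np.linalg.norm(X,axis=1); a=np.degrees(np.arctan2(X[:,1],X[:,0]))
    k=r<.0465; q=r>.05
    print(tag,"stripe ang",a[k].mean(),k.sum(),r[k].mean(),"post",a[q].mean(),q.sum())
    cv2.imwrite(f"pics/{tag}.png",cv2.resize(im[90:280,300:480,::-1],None,fx=3.1,fy=3.1,interpolation=cv2.INTER_CUBIC))
E
python3 - <<'E'
from meas import *
stripe("m3")
ok=swing(.486,-.49) and swing(-.49,.49)
stripe("m4")
E
```

```text
m3 stripe ang -75.66921006807695 58 0.03947013132039048 post -76.51849875036764 101
11.57 th 0.323 act 0.314 r 0.1546 z 0.0664 Frad -2.3 Ftan(cw) -1.7 Fz 7.0 open 0.0212 False
11.93 th 0.161 act 0.154 r 0.1546 z 0.0664 Frad -3.1 Ftan(cw) -0.6 Fz 5.5 open 0.0212 False
12.29 th -0.002 act -0.007 r 0.1548 z 0.0663 Frad -2.8 Ftan(cw) 0.3 Fz 6.6 open 0.0217 False
12.65 th -0.165 act -0.168 r 0.1548 z 0.0663 Frad -2.6 Ftan(cw) -0.5 Fz 8.1 open 0.0212 False
13.01 th -0.327 act -0.329 r 0.1549 z 0.0663 Frad -2.2 Ftan(cw) -1.3 Fz 7.4 open 0.0214 False
13.37 th -0.490 act -0.492 r 0.1550 z 0.0664 Frad -1.1 Ftan(cw) -1.5 Fz 8.2 open 0.0212 False
13.72 th -0.327 act -0.323 r 0.1549 z 0.0664 Frad -0.9 Ftan(cw) -1.6 Fz 6.3 open 0.0212 False
14.08 th -0.163 act -0.160 r 0.1549 z 0.0663 Frad -2.9 Ftan(cw) -2.4 Fz 5.3 open 0.0216 False
14.44 th 0.000 act -0.000 r 0.1548 z 0.0664 Frad -3.2 Ftan(cw) -4.4 Fz 5.2 open 0.0217 False
14.80 th 0.163 act 0.164 r 0.1546 z 0.0664 Frad -4.4 Ftan(cw) -2.4 Fz 4.5 open 0.0215 False
15.16 th 0.327 act 0.327 r 0.1545 z 0.0664 Frad -4.3 Ftan(cw) -2.0 Fz 4.8 open 0.0213 False
15.52 th 0.490 act 0.491 r 0.1545 z 0.0664 Frad -5.1 Ftan(cw) -1.6 Fz 3.9 open 0.0215 False
m4 stripe ang -78.42828772660717 58 0.039373417664694606 post -76.6290161001358 103
```

View pics/m4.png

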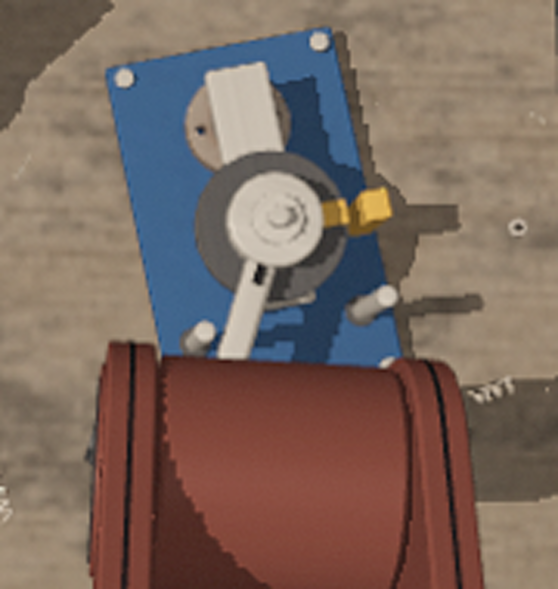

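The nut moved only 2.8° in a 0.98 rad stroke, so it reached its stop. One more stroke to confirm, then I'll release.

```bash
python3 - <<'E'
from meas import *
ok=swing(.49,-.48,step=.2) and swing(-.48,.4,step=.2)
stripe("m5")
open_gripper()
p,o=pose(.4,.22); print(movel(p,rate=.15,f_stop=25))
s=get_state(); print(s['t'],s['eef_pos'],s['opening'],s['wrist_force'])
goto([.30,.30,.3],o); stripe("m6")
im,d=snapshot("scene"); cv2.imwrite("pics/s6.png",im[:,:,::-1]); print(get_state()['t'])
E
```

```text
15.97 th 0.296 act 0.295 r 0.1546 z 0.0664 Frad -5.0 Ftan(cw) -0.8 Fz 5.2 open 0.0216 False
16.37 th 0.102 act 0.102 r 0.1547 z 0.0663 Frad -2.4 Ftan(cw) -1.9 Fz 6.7 open 0.0212 False
16.77 th -0.092 act -0.092 r 0.1548 z 0.0664 Frad -2.2 Ftan(cw) -0.9 Fz 8.5 open 0.0210 False
17.17 th -0.286 act -0.285 r 0.1549 z 0.0664 Frad -1.3 Ftan(cw) -1.7 Fz 8.9 open 0.0213 False
17.57 th -0.480 act -0.478 r 0.1550 z 0.0663 Frad 2.3 Ftan(cw) -1.6 Fz 9.2 open 0.0214 False
17.94 th -0.304 act -0.297 r 0.1549 z 0.0663 Frad 0.6 Ftan(cw) -2.5 Fz 8.2 open 0.0217 False
18.32 th -0.128 act -0.121 r 0.1548 z 0.0663 Frad -1.8 Ftan(cw) -2.1 Fz 7.0 open 0.0213 False
18.69 th 0.048 act 0.054 r 0.1547 z 0.0664 Frad -3.2 Ftan(cw) -2.9 Fz 6.5 open 0.0215 False
19.07 th 0.224 act 0.230 r 0.1546 z 0.0664 Frad -5.4 Ftan(cw) -2.8 Fz 4.8 open 0.0212 False
19.44 th 0.400 act 0.401 r 0.1545 z 0.0664 Frad -6.4 Ftan(cw) -4.5 Fz 4.6 open 0.0214 False
m5 stripe ang -78.60485296702558 59 0.03923050992459018 post -79.84687759852778 100
False
21.3083 [0.47122052 0.04150115 0.21886356] 0.08564853526224649 [ 7.62755944e-02  3.07141146e-04 -3.24289491e-01]
m6 stripe ang -78.45024307606704 57 0.03912380004894498 post -78.60361127004408 106
22.625
```

View pics/m6.png

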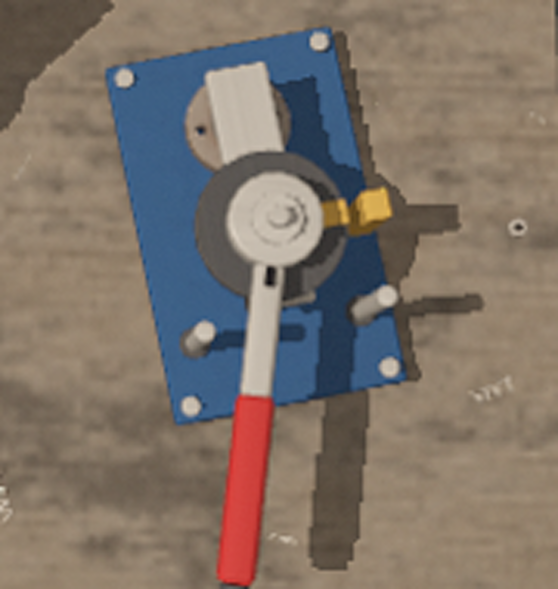

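View pics/s6.png

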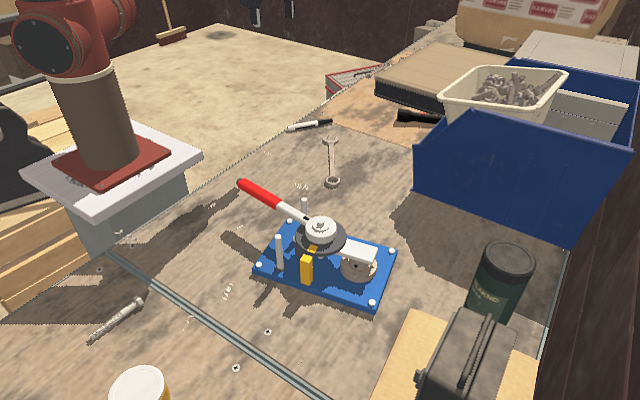

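```bash
python3 -c "
from rig import *
print(job_done(), get_state()['t'])"
```

```text
the job is handed in; nothing more can be done
the job is handed in; nothing more can be done
```

The nut is fully tight and the job is handed in at about 23 s of the 45 s limit; no verdict was reported. I gripped the red handle and made four clockwise strokes with free returns between them, keeping within about ±0.49 rad so the wrench stayed clear of both pins.

- **Nut:** The third stroke moved it only the last 2.8° and the fourth did not move it at all (stripe at -78.4°, then -78.6°), so it is against its stop. After release the stripe measured -78.5° and the post -78.6°.
- **Post readings:** The post itself varied between about -76.5° and -79.8° with the arm in view, which is noise in the yellow-pixel measurement.
- **Forces:** The wrist forces I sampled stayed at about 10 N or less.
- **Wrench and spanner:** I opened the gripper and drew it up and away from the wrench. The handle shifted slightly from about 0.4 rad on release. I never touched the spanner.

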